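Put the mixed-up bench trays right

TASK

The things in the bench trays have been mixed up. Put the tape measure in the yellow tray, the red screw tin in the blue tray, and the reddish sanding block and the square pale offcut together in the long green tray, everything flat on its tray's floor and nothing left on the cork mat, which is free for parking a thing meanwhile. Leave the orange spring clamp lying among the trays alone, and the spare things along the back of the bench are not part of the job.

Things in the scene. Friction and masses are not known exactly. Their poses are not given: they have to be found in the camera images.
- tape_measure: Yellow and black pocket tape measure standing upright, 42 x 78 x 70 mm (x, y, z), 0.28 kg. Origin under the middle of its underside, z up; its case spans x -20..+18 mm, y -35..+39 mm, z 0..66 mm. Grasp across its thickness (x). Starts in the blue tray (the one at the back of the bench is not meant).
- screw_tin: Closed flat red tin, 66 x 101 x 29 mm (x, y, z), 0.34 kg, lid fixed shut. Origin at the centre of its underside, z up. Grasp across x (66 mm). Starts somewhere along the green tray (the one at the back of the bench is not meant).
- sanding_block: Reddish-brown wooden sanding block, 60 x 110 x 30 mm (x, y, z), 0.11 kg. Origin at the centre of its underside, z up. Grasp across x (60 mm). Starts in the yellow tray.
- square_offcut: Pale square wood offcut, 60 x 60 x 30 mm, 0.06 kg. Origin at the centre of its underside, z up. Starts on the bare bench.
- yellow_tray: Low open yellow tray, 86 x 130 mm inside. Holds one thing. Fixed. Floor 4 mm thick, walls 4 mm thick, rim 10 mm above the bench. Origin at the centre of its underside; x is its width, y its length, z up.
- blue_tray: Low open blue tray, 86 x 130 mm inside. Holds one thing. Fixed. Floor 4 mm thick, walls 4 mm thick, rim 10 mm above the bench. Origin at the centre of its underside; x is its width, y its length, z up.
- green_tray: Low open long green tray, 86 x 196 mm inside: the sanding block and the square offcut go in end to end along y, either way round, with 26 mm to spare in all; neither may stand in the middle. The sanding block does not fit beside the tin. Fixed. Floor 4 mm thick, walls 4 mm thick, rim 10 mm above the bench. Origin at the centre of its underside; x is its width, y its length, z up.
- cork_mat: Cork mat, 110 x 140 x 3 mm, fixed, empty at the start; a free place to park one thing. Origin at the centre of its underside, y along its length.
- orange_clamp: Orange spring clamp lying flat on the bench between the trays, 78 x 107 x 22 mm, loose; a bystander. Origin at the centre of its underside.
Not all that is in view belongs to the job. What is shaped like the square_offcut but purple is not meant.

How it is judged:
By the outcome, as a careful person would: the job done as asked, in the order asked, and still so for the second after the job is handed in, with the robot touching nothing.
It also fails if it takes over 112 s, if anything falls off the work surface, if the arm or the gripper's body presses on something with over 40 N, if the wrist force passes 120 N, or if a joint passes its speed limit or range.

ROBOT

A 6-joint arm with a two-finger parallel gripper is mounted at the origin on a cart in front of the work surface, level with it; the furniture and walls round the work are solid. World frame = base frame: x ahead of the robot, y to its left, z up, the work surface at z = 0. Lengths are in m, angles in rad, forces in N, time in s.
With the tool pointing down it reaches from about 0.35 to 0.975 m from the base axis. Payload 4.9 kg.
Tool frame: the origin (TCP) lies at the very end of the fingers, on their centre line; the grasp point (between the pads) lies 19 mm behind it (ctrl.grasp_offset is the distance from the TCP to the grasp point, in m); z points along the fingers, y is the line along which they close (so a half turn about z gives the same grasp; the last joint's range is limited). The gripper opens to 85 mm and grips with 20 to 120 N. Pads are 22 mm wide; open, the fingers measure 114 mm over their backs; the gripper's body (76 mm by 85 mm) begins 54 mm behind the grasp point. The pads swing forward as they close: fully open they stand 13 mm farther back than shut.
Start: joints at [-0.119, 0.053, 1.613, -0, 1.476, -0.119], TCP at [0.625, 0, 0.231] pointing down, gripper open.
Joint ranges: [-3.01, 3.01], [-1.01, 2.22], [0.06, 2.58], [-1.02, 4.17], [0.09, 2.62], [-3.14, 3.14]. Speed limits (rad/s): [2.57, 2.57, 3.14, 3.14, 3.14, 3.14].

INTERFACE

Orientations are given as a rotation vector (axis times angle).
In Python, from station import ctrl, optics gives the robot as it stands.
- The arm moves only by the shell command python3 -m handwheel 'ROWS' [OPENING] [FORCE]. ROWS is JSON, a list of rows, each an object of numbers: "tx", "ty", "tz": the shift along the tool's x, y, z in mm; "roll": the turn about the tool's z in rad. A call has 1 to 12 rows; each row shifts and turns the commanded pose from where the row before left it, along the tool's axes as they then stand; what a row does not reach is not made up. A row lasts 1/12 s, in which the tool goes at most 41.7 mm and 7.16 degrees, less where a joint would pass 70% of its speed; a pose out of reach is approached as far as the arm can. A call with a gripper value outside its range is refused whole. OPENING is the finger opening in mm, from 0 to 85.4, set as the call begins (- or left out, the last holds). The fingers move at their own pace and stop on an object; FORCE is the grip in N (left out, the last holds). Time passes only in rows, so rows that do not move let the fingers close. It gives the time, the measured TCP pose, the force, the opening and the grip force at its end, in the units of the state.
- ctrl.get_obs(): the state, without advancing time (a new reading comes with each control period).
- optics.get_image(name): name is "scene" or "side" or "wrist"; returns (picture, depth): 384x512x3 uint8, red, green, blue; 384x512 float32, m along the optical axis (not along the pixel's ray), 0 where there is no reading.
- optics.camera_params(name): a dict with "mtx" (3x3 intrinsics, pixels), "k1" (the pictures are not rectified: a ray, as slopes to the right and down, at radius r is drawn at 1 + k1 r^2 times it, then the intrinsics apply), "extrinsics" (4x4, takes a point from camera to world coordinates); the wrist camera has in their place "tool_from_camera" (4x4, takes a point from camera to tool coordinates, whose origin is the TCP and whose axes are the flange's). Camera axes: x right, y down, z forward; pixel columns grow to the right and rows downward; lengths in m; the calibration is good to about 2 mm. A picture is of the moment at which its call begins: read the wrist's pose just before it. camera_params takes no time and is no camera call.
- ctrl.finish_job(): hands the job in; it is judged then, once.
The state is a dict: "t": time; "q": joint angles; "dq": joint speeds; "effort": joint torques, N m; "tool_pos": TCP position; "tool_rot": TCP orientation; "contact_force": force on the tool from outside, world axes, zero at the start; "wrist_torque": the same for the moment, N m; "opening": finger opening in m; "grip_force": force on a finger pad.
Only numpy, scipy, OpenCV 4.12 (cv2) and the standard library are available. Lean on these libraries where they do the work, as an engineer would, in place of code of your own. Each camera call takes 0.05 s, during which the arm holds its last target. There are 200 camera calls.

## Working session

There is one attempt and no reset: what is moved stays moved. The work goes in short steps, Python scripts to look and compute and a shell command to move; the robot and the scene stay as the last step left them, time stands still between calls to the robot, and variables do not carry over. Pictures are saved under pics/ and viewed, at most 14 in all, crops included, and the job is handed in when it is done.

```bash
ls; mkdir -p pics; python3 - <<'E'
from station import ctrl, optics
import cv2
for n in("scene","side"):
    im,d=optics.get_image(n); cv2.imwrite(f"pics/{n}0.png",im[:,:,::-1])
    import numpy as np; np.savez(f"{n}0.npz",im=im,d=d)
    print(n,optics.camera_params(n))
print(optics.camera_params("wrist")); o=ctrl.get_obs(); print(o, ctrl.grasp_offset)
E
```

```text
pics
scene {'mtx': array([[499.16721048,   0.        , 255.40806522],
       [  0.        , 499.16721048, 194.29519591],
       [  0.        ,   0.        ,   1.        ]]), 'k1': 0.00020263831546061224, 'extrinsics': array([[ 0.85215367, -0.39697219,  0.34095043,  0.02404971],
       [-0.52308382, -0.66455196,  0.53362347, -0.87661394],
       [ 0.0147456 , -0.63307486, -0.77395012,  1.37525431],
       [ 0.        ,  0.        ,  0.        ,  1.        ]])}
side {'mtx': array([[425.52202028,   0.        , 254.06483463],
       [  0.        , 425.52202028, 186.73080514],
       [  0.        ,   0.        ,   1.        ]]), 'k1': -0.1308626495926591, 'extrinsics': array([[-0.67276712, -0.59121784,  0.44479867, -0.05702531],
       [-0.73980041,  0.54482596, -0.39479112,  0.64908992],
       [-0.00893031, -0.59466473, -0.8039242 ,  1.27550278],
       [ 0.        ,  0.        ,  0.        ,  1.        ]])}
{'mtx': array([[302.77641883,   0.        , 256.62296226],
       [  0.        , 302.77641883, 191.16331592],
       [  0.        ,   0.        ,   1.        ]]), 'k1': 0.0192593435
[... 384 characters left out ...]
': array([-1.19007515e-01,  5.33398576e-02,  1.61417654e+00, -1.04595881e-05,
        1.47599085e+00, -1.18991190e-01]), 'dq': array([ 5.96107779e-05, -1.29144137e-03, -4.52000519e-03, -7.81789958e-04,
       -1.18035581e-03,  9.01851353e-04]), 'effort': array([ 6.14647306e-04, -3.94903493e+01, -3.71363103e+01, -4.52310599e-05,
        3.99340541e-03, -4.17574097e-05]), 'tool_pos': array([6.24429859e-01, 6.09612255e-05, 2.30143707e-01]), 'tool_rot': array([-2.22039847e+00, -2.22036444e+00,  1.87103547e-03]), 'contact_force': array([-0.60132648,  0.30388169, -0.00156857]), 'wrist_torque': array([-0.06096741, -0.02456408, -0.02614338]), 'grip_force': 0.0, 'opening': 0.08551449207748911} 0.0187
```

View scenes.

View pics/scene0.png

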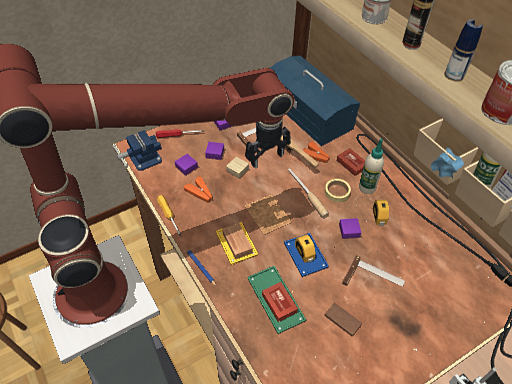

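View pics/side0.png

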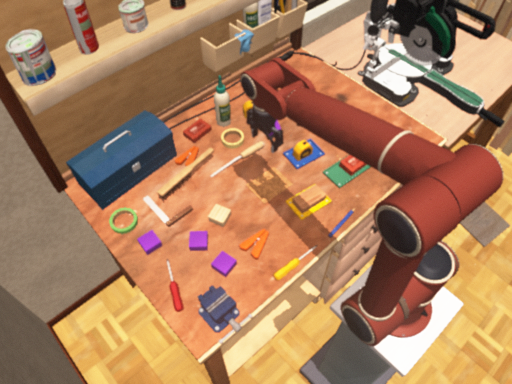

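The scene picture shows the yellow tray at (237,243) with a wood block, the blue tray at (306,254) with the tape measure, the green tray at (276,298) with the red tin, and the pale square at (237,167). There are orange clamps at (198,188) and (317,150), and a flat brown thing at (343,318).
Look-alikes:
- Tape measures: (306,247) in the blue tray, (381,211) at the back.
- Red tins: (279,297) in the green tray, (351,160) at the back.
- Squares: pale at (237,167), purple at (186,163), (215,150) and (350,228).
- Brown blocks: (237,240) in the yellow tray, (343,318).

I'll use an orthorectified view to measure.

```bash
cat > h.py <<'E'
import numpy as np, cv2
from station import ctrl, optics
from scipy.spatial.transform import Rotation as R
def cloud(name, im=None, d=None):
    """world points HxWx3, colour image"""
    o=ctrl.get_obs(); p=optics.camera_params(name)
    if im is None: im,d=optics.get_image(name)
    h,w=d.shape; u,v=np.meshgrid(np.arange(w),np.arange(h))
    m=p["mtx"]; pt=np.stack([u,v],-1).reshape(-1,1,2).astype(float)
    n=cv2.undistortPoints(pt,m,np.array([p["k1"],0,0,0,0.])).reshape(h,w,2)
    P=np.dstack([n[...,0]*d,n[...,1]*d,d])
    if name=="wrist":
        T=np.eye(4);T[:3,:3]=R.from_rotvec(o["tool_rot"]).as_matrix();T[:3,3]=o["tool_pos"]
        T=T@p["tool_from_camera"]
    else: T=p["extrinsics"]
    P=P@T[:3,:3].T+T[:3,3]; P[d<=0]=np.nan
    return P,im
def ortho(P,im,x0,x1,y0,y1,s=1.0,zmax=.2):
    """top view, s px/mm; up = +x, left = +y. height map too"""
    H,W=int((x1-x0)*1e3*s),int((y1-y0)*1e3*s)
    out=np.zeros((H,W,3),np.uint8);z=np.full((H,W),np.nan)
    ok=np.isfinite(P[...,2])&(P[...,2]<zmax)&(P[...,2]>-.03)
    q=P[ok];c=im[ok];o=np.argsort(q[:,2]);q=q[o];c=c[o]
    r=((x1-q[:,0])*1e3*s).astype(int);k=((y1-q[:,1])*1e3*s).astype(int)
    g=(r>=0)&(r<H)&(k>=0)&(k<W)
    rad=max(1,int(1.2*s))
    for dr in range(-rad,rad+1):
        for dk in range(-rad,rad+1):
            rr=np.clip(r[g]+dr,0,H-1);kk=np.clip(k[g]+dk,0,W-1);e=(z[rr,kk]!=z[rr,kk])|(z[rr,kk]<q[g,2]+.002)
            out[rr[e],kk[e]]=c[g][e];z[rr[e],kk[e]]=q[g][e,2]
    return out,z
def grid(o,x0,x1,y0,y1,s,step=.1):
    o=o.copy()
    for x in np.arange(np.ceil(x0/step)*step,x1,step):
        r=int((x1-x)*1e3*s);cv2.line(o,(0,r),(o.shape[1],r),(255,255,255),1);cv2.putText(o,f"{x:.2f}",(0,r-2),0,.35,(255,255,0),1)
    for y in np.arange(np.ceil(y0/step)*step,y1,step):
        k=int((y1-y)*1e3*s);cv2.line(o,(k,0),(k,o.shape[0]),(255,255,255),1);cv2.putText(o,f"{y:.2f}",(k+1,10),0,.35,(255,255,0),1)
    return o
E
python3 - <<'E'
from h import *
a=np.load("scene0.npz");P,im=cloud("scene",a["im"],a["d"])
b=(.3,1.0,-.45,.5)
np.save("P.npy",P)
for u,v in[(237,167),(343,318),(275,212),(237,240),(279,297),(306,240),(198,188),(276,270)]:print(u,v,P[v,u].round(3))
o,z=ortho(P,im,*b,s=.8,zmax=.12);cv2.imwrite("pics/top0.png",grid(o,*b,.8)[:,:,::-1])
E
```

```text
237 167 [0.628 0.198 0.026]
343 318 [ 0.599 -0.47   0.014]
275 212 [ 0.647 -0.031  0.   ]
237 240 [ 0.464 -0.084  0.034]
279 297 [ 0.47  -0.322  0.029]
306 240 [ 0.64  -0.216  0.068]
198 188 [0.462 0.188 0.018]
276 270 [ 0.522 -0.229  0.006]
```

View pics/top0.png

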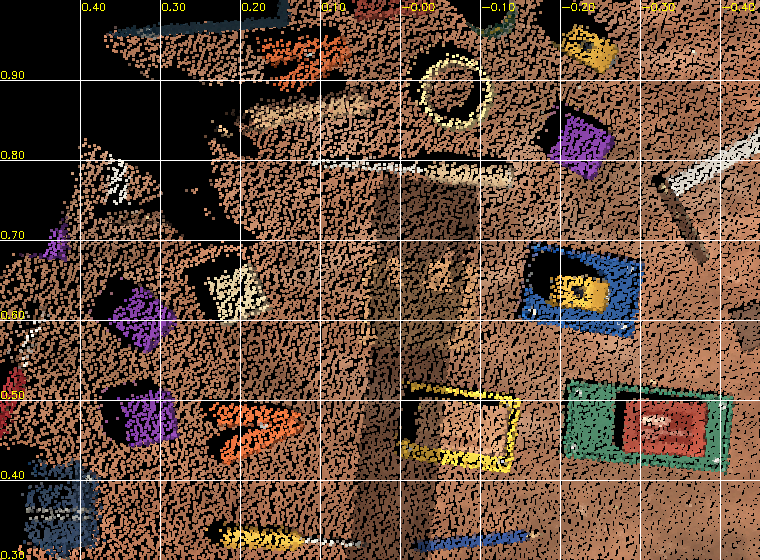

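The top view puts the trays at about yellow (0.46,-0.08), blue (0.64,-0.22) and green (0.47,-0.31). The offcut is at (0.63,0.20), and the mat lies in the arm's shadow near (0.64,-0.02). Next I'll move to look straight down over the trays.

```bash
python3 -m handwheel '[{"tx":-33,"ty":-8,"tz":-15},{"tx":-33,"ty":-8,"tz":-15},{"tx":-33,"ty":-8,"tz":-15},{"tx":-33,"ty":-8,"tz":-15},{"tx":-33,"ty":-8,"tz":-15},{"tx":-5,"ty":-8,"tz":-15},{},{},{}]' 85
cat > look.py <<'E'
from h import *
import sys
P,im=cloud("wrist");np.savez(sys.argv[1]+".npz",P=P,im=im)
cv2.imwrite(f"pics/{sys.argv[1]}.png",cv2.resize(im,None,fx=1.5,fy=1.5,interpolation=cv2.INTER_CUBIC)[:,:,::-1])
o=ctrl.get_obs();print(o["t"],o["tool_pos"],o["tool_rot"])
E
python3 look.py w1
```

```text
0.15 [6.24511766e-01 5.84749496e-05 2.30324424e-01] [-2.22053794e+00 -2.22053379e+00  1.54848359e-03]$[0]: bad value
```

View pics/w1.png

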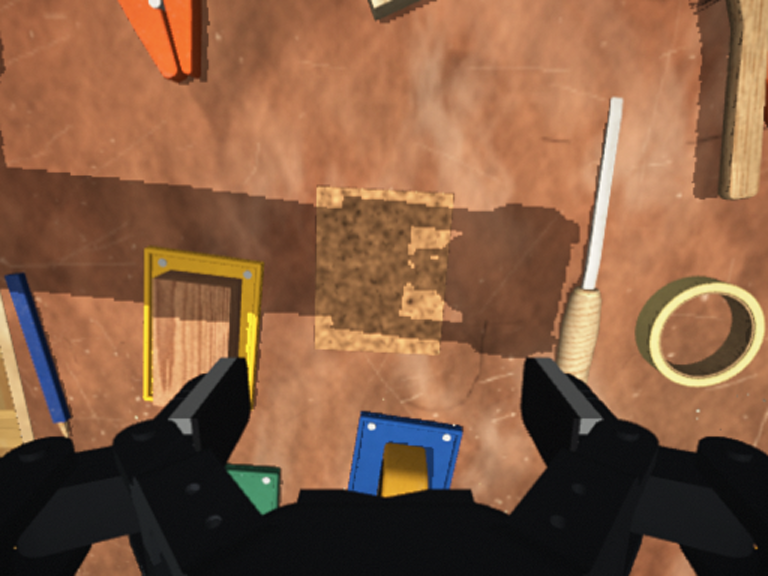

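The move was refused because a row can't be empty. The picture shows the cork mat at (384,270), the yellow tray at (203,325) and the tip of the blue tray at (408,450). I'll go farther to the right so the trays lie in front of the camera.

```bash
python3 -m handwheel '[{"tx":-35,"ty":-5,"tz":-10},{"tx":-35,"ty":-5,"tz":-10},{"tx":-35,"ty":-5,"tz":-10},{"tx":-35,"ty":-5,"tz":-10},{"tx":-35,"ty":-5,"tz":-10},{"tx":-35,"ty":-5,"tz":-10},{"tx":-35,"ty":-5,"tz":-10},{"tx":-35,"ty":-5,"tz":-10},{"tx":-35,"ty":-5,"tz":-10},{"tx":-35,"ty":-5,"tz":-10},{"tx":0},{"tx":0}]' 85
python3 look.py w2
```

```text
0.2 [6.24598655e-01 5.44041804e-05 2.30498459e-01] [-2.22063386e+00 -2.22071885e+00  1.31702487e-03]$[0]: bad value
```

View pics/w2.png

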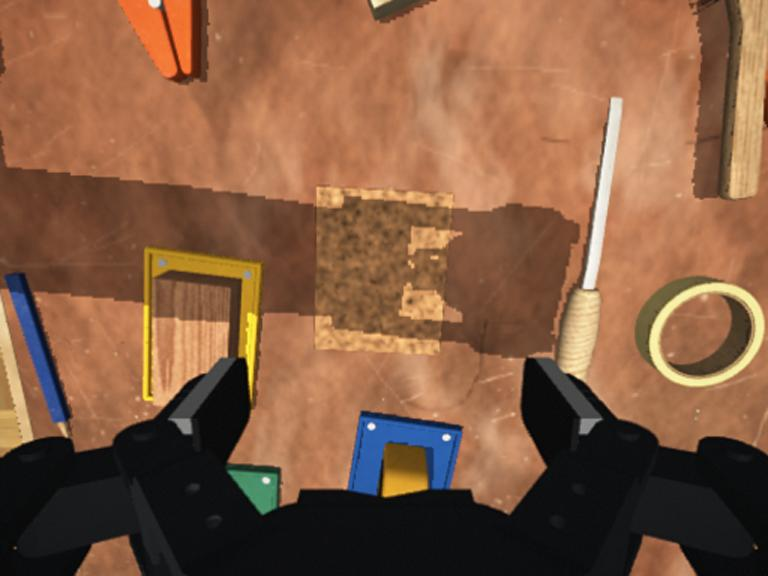

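The picture is the same, since that call was refused too. Perhaps every row needs all four numbers.

```bash
python3 -m handwheel '[{"tx":-35,"ty":-5,"tz":-10,"roll":0},{"tx":-35,"ty":-5,"tz":-10,"roll":0},{"tx":-35,"ty":-5,"tz":-10,"roll":0},{"tx":-35,"ty":-5,"tz":-10,"roll":0},{"tx":-35,"ty":-5,"tz":-10,"roll":0},{"tx":-35,"ty":-5,"tz":-10,"roll":0},{"tx":-35,"ty":-5,"tz":-10,"roll":0},{"tx":-35,"ty":-5,"tz":-10,"roll":0},{"tx":-35,"ty":-5,"tz":-10,"roll":0},{"tx":-35,"ty":-5,"tz":-10,"roll":0},{"tx":0,"ty":0,"tz":0,"roll":0},{"tx":0,"ty":0,"tz":0,"roll":0}]' 85 && python3 look.py w2
```

```text
t: 1.2
tool_pos: [0.5745, -0.3518, 0.3315]
tool_rot: [2.225, 2.218, 0.0]
contact_force: [0.5, -0.4, -0.0]
opening: 0.0846
grip_force: 0.0
1.25 [ 0.57473285 -0.35036309  0.33086671] [-2.22218973e+00 -2.21950111e+00 -5.58304895e-04]
```

View pics/w2.png

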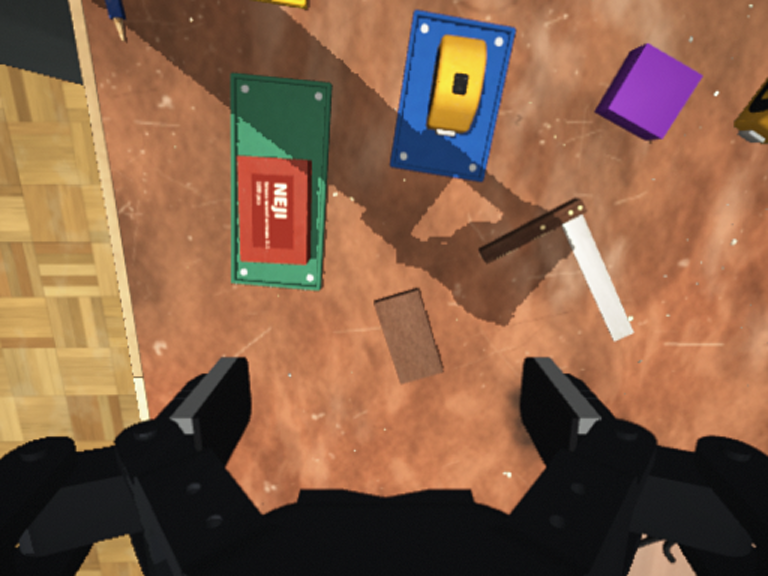

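The green tray is at (281,180) with the tin at (275,210), the blue tray at (452,95) with the tape measure at (459,83), and a flat brown spare at (408,335). The label and shape confirm the tin and the tape measure. Now to fit the rectangles.

```bash
cat > fit.py <<'E'
from h import *
def fit(f,hue,zlo,zhi,box=None,smin=100,vmin=40,name="",pct=None):
    """min-area rectangle in world XY of pixels of a hue band in a height band"""
    a=np.load(f+".npz");P,im=a["P"],a["im"];h=cv2.cvtColor(im,cv2.COLOR_RGB2HSV)
    H,S,V=[h[...,i].astype(int) for i in range(3)]
    inh=(H>=hue[0])&(H<=hue[1]) if hue[0]<=hue[1] else (H>=hue[0])|(H<=hue[1])
    m=inh&(S>=smin)&(V>=vmin)&(P[...,2]>zlo)&(P[...,2]<zhi)
    if box: m&=(P[...,0]>box[0])&(P[...,0]<box[1])&(P[...,1]>box[2])&(P[...,1]<box[3])
    m[300:]=False
    m=cv2.morphologyEx(m.astype(np.uint8),cv2.MORPH_OPEN,np.ones((2,2)))
    n,l,st,_=cv2.connectedComponentsWithStats(m,connectivity=8)
    if n<2: print(name,"none");return
    i=1+np.argmax(st[1:,4]); p=P[l==i]
    c,wh,ang=cv2.minAreaRect((p[:,:2]*1e3).astype(np.float32))
    # direction of long side relative to world +y (deg, ccw)
    th=np.radians(ang)+(0 if wh[0]>wh[1] else np.pi/2); yaw=(np.degrees(th)-90+90)%180-90
    print(name,"centre",np.round(c,1),"size",np.round(sorted(wh),1),"long axis from +y ccw deg",round(yaw,1),"z med",round(float(np.median(p[:,2])),4),"n",len(p))
E
python3 - <<'E'
from fit import *
a=np.load("w2.npz");P=a["P"];print(P[230,120],P[40,240])
a=np.load("w1.npz")
hsv=cv2.cvtColor(a["im"],cv2.COLOR_RGB2HSV);print("block",hsv[215,125],"mat",hsv[170,235],hsv[228,230],"bench",hsv[100,200],hsv[180,180],a["P"][230,130],a["P"][170,240])
fit("w2",(60,95),-.01,.02,name="green")
fit("w2",(100,120),-.01,.02,box=(.5,.8,-.4,-.1),name="blue")
fit("w2",(172,6),.025,.045,box=(.4,.55,-.45,-.2),name="tin",smin=130)
fit("w2",(15,32),.05,.09,box=(.55,.75,-.35,-.1),name="tape")
fit("w1",(20,32),-.0,.02,box=(.35,.55,-.2,0.05),name="yellow",smin=130)
fit("w1",(0,20),.024,.05,box=(.35,.55,-.2,0.05),name="block",smin=30)
fit("w1",(12,25),-.01,.02,box=(.55,.75,-.15,0.1),name="mat",smin=30)
E
```

```text
[ 0.34502159 -0.48052123  0.00215165] [ 0.55093011 -0.19196365  0.00059609]
block [ 14 124 230] mat [ 14 142 138] [ 14 141 188] bench [ 11 134 196] [ 10 145 104] [ 0.47056526 -0.07443611  0.03258295] [ 0.60261774 -0.00669341  0.00393487]
green centre [ 468.4 -310.8] size [ 92.1 202.5] long axis from +y ccw deg -5.4 z med nan n 5078
blue centre [ 639.2 -229.1] size [ 94.7 136.2] long axis from +y ccw deg -10.2 z med nan n 4596
tin centre [ 467.6 -334.5] size [ 63.4 103.3] long axis from +y ccw deg -5.0 z med nan n 2817
tape centre [ 642.9 -219.4] size [47.6 63.5] long axis from +y ccw deg -10.4 z med nan n 1561
yellow centre [487.1 -58.3] size [ 22.6 233.9] long axis from +y ccw deg -48.1 z med nan n 2221
block centre [498.8 -70.1] size [ 10.6 228.9] long axis from +y ccw deg -45.7 z med nan n 3648
mat centre [641.1 -35.3] size [ 92.2 280.6] long axis from +y ccw deg -24.1 z med nan n 13655
```

```bash
sed -i 's/np.ones((2,2))/np.ones((3,3))/; s/p=P\[l==i\]/p=P[l==i];p=p[np.isfinite(p[:,2])]/' fit.py
python3 - <<'E'
from fit import *
a=np.load("w1.npz");P=a["P"]
print("mat corners",[P[int(v/1.5),int(u/1.5)].round(3) for u,v in[(318,190),(451,195),(316,348),(438,352)]])
fit("w2",(60,95),-.01,.02,name="green")
fit("w2",(100,120),-.01,.02,box=(.5,.8,-.4,-.1),name="blue")
fit("w2",(172,6),.025,.045,box=(.4,.55,-.45,-.2),name="tin",smin=130)
E
python3 -m handwheel '[{"tx":4,"ty":-27,"tz":20,"roll":0},{"tx":4,"ty":-27,"tz":20,"roll":0},{"tx":4,"ty":-27,"tz":20,"roll":0},{"tx":4,"ty":-26,"tz":20,"roll":0},{"tx":0,"ty":0,"tz":30,"roll":0.087},{"tx":0,"ty":0,"tz":35,"roll":0},{"tx":0,"ty":0,"tz":35,"roll":0},{"tx":0,"ty":0,"tz":35,"roll":0},{"tx":0,"ty":0,"tz":35,"roll":0},{"tx":0,"ty":0,"tz":0,"roll":0},{"tx":0,"ty":0,"tz":0,"roll":0}]' 85.4 40; python3 look.py w3
```

```text
mat corners [array([0.57 , 0.047, 0.003]), array([0.675, 0.042, 0.003]), array([ 0.562, -0.09 ,  0.003]), array([ 0.67 , -0.093,  0.002])]
green centre [ 467.1 -309.1] size [ 94.  202.4] long axis from +y ccw deg -5.4 z med 0.0045 n 5072
blue centre [ 636.7 -228.3] size [ 96.1 137.3] long axis from +y ccw deg -9.7 z med 0.0043 n 4576
tin centre [ 465.9 -329.7] size [65. 99.] long axis from +y ccw deg -3.4 z med 0.0338 n 2754
t: 2.17
tool_pos: [0.4667, -0.3313, 0.0789]
tool_rot: [-2.31, -2.12, 0.0]
contact_force: [0.4, -0.3, 0.3]
opening: 0.085
grip_force: 0.0
2.2167 [ 0.4683843  -0.33309385  0.08181529] [-2.31414078e+00 -2.12408279e+00 -1.43269650e-04]
```

```bash
python3 -m handwheel '[{"tx":2,"ty":0,"tz":30,"roll":0},{"tx":0,"ty":0,"tz":24,"roll":0},{"tx":0,"ty":0,"tz":12,"roll":0},{"tx":0,"ty":0,"tz":8,"roll":0},{"tx":0,"ty":0,"tz":0,"roll":0},{"tx":0,"ty":0,"tz":0,"roll":0}]'
python3 -m handwheel '[{"tx":0,"ty":0,"tz":0,"roll":0},{"tx":0,"ty":0,"tz":0,"roll":0},{"tx":0,"ty":0,"tz":0,"roll":0},{"tx":0,"ty":0,"tz":0,"roll":0},{"tx":0,"ty":0,"tz":0,"roll":0},{"tx":0,"ty":0,"tz":0,"roll":0}]' 55 45
python3 -m handwheel '[{"tx":0,"ty":0,"tz":-10,"roll":0},{"tx":0,"ty":0,"tz":-20,"roll":0},{"tx":0,"ty":0,"tz":-30,"roll":0},{"tx":0,"ty":0,"tz":-30,"roll":0},{"tx":0,"ty":0,"tz":-30,"roll":0},{"tx":0,"ty":0,"tz":-30,"roll":0},{"tx":0,"ty":0,"tz":0,"roll":0}]'
```

```text
t: 2.72
tool_pos: [0.4692, -0.3328, 0.0089]
tool_rot: [2.314, 2.121, 0.0]
contact_force: [0.9, -0.4, -0.0]
opening: 0.0858
grip_force: 0.0
t: 3.22
tool_pos: [0.469, -0.3331, 0.0096]
tool_rot: [2.314, 2.121, -0.001]
contact_force: [-2.0, 0.9, 6.0]
opening: 0.0651
grip_force: 52.4
t: 3.8
tool_pos: [0.4713, -0.3347, 0.1657]
tool_rot: [2.306, 2.114, 0.002]
contact_force: [1.1, -1.3, -1.4]
opening: 0.065
grip_force: 51.5
```

```bash
python3 -m handwheel '[{"tx":32,"ty":12.4,"tz":-10,"roll":0},{"tx":32,"ty":12.4,"tz":-10,"roll":0},{"tx":32,"ty":12.4,"tz":-10,"roll":0},{"tx":32,"ty":12.4,"tz":-10,"roll":0},{"tx":0,"ty":0,"tz":0,"roll":0},{"tx":0,"ty":0,"tz":0,"roll":0}]'; python3 look.py w4; python3 - <<'E'
from fit import *
fit("w4",(20,32),-.0,.02,box=(.38,.53,-.2,0.05),name="yellow",smin=110)
fit("w4",(0,20),.024,.05,box=(.38,.53,-.17,0.05),name="block",smin=30)
E
```

```text
t: 4.3
tool_pos: [0.529, -0.2072, 0.1969]
tool_rot: [-2.312, -2.126, 0.0]
contact_force: [-0.2, 0.2, -3.2]
opening: 0.0647
grip_force: 51.5
4.35 [ 0.52827612 -0.2081333   0.19619867] [-2.31351967e+00 -2.12362153e+00  1.44013885e-03]
yellow centre [462.2 -86.8] size [ 98.2 112.4] long axis from +y ccw deg -8.1 z med 0.005 n 3681
block centre [466.1 -85.2] size [60.5 91.9] long axis from +y ccw deg -7.6 z med 0.0341 n 6896
```

View pics/w4.png

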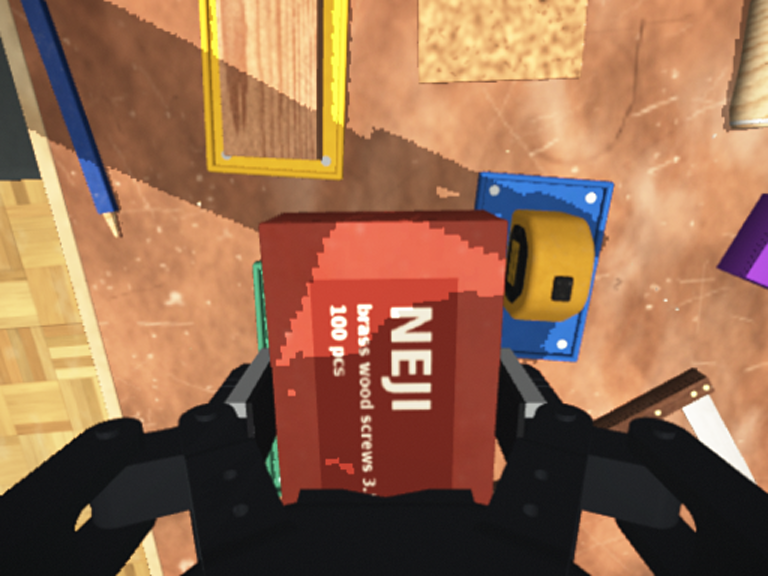

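The tin is held level and straight. The near end of the yellow tray is at (275,165), the mat at (500,40) and the tape measure at (550,265). On to the mat.

```bash
python3 -m handwheel '[{"tx":32,"ty":12.4,"tz":10,"roll":0},{"tx":32,"ty":12.4,"tz":10,"roll":0},{"tx":32,"ty":12.4,"tz":15,"roll":0},{"tx":32,"ty":12.4,"tz":15,"roll":0},{"tx":32,"ty":12.4,"tz":15,"roll":0},{"tx":32,"ty":12,"tz":15,"roll":0},{"tx":0,"ty":0,"tz":30,"roll":0},{"tx":0,"ty":0,"tz":30,"roll":0},{"tx":0,"ty":0,"tz":20,"roll":0},{"tx":0,"ty":0,"tz":12,"roll":0},{"tx":0,"ty":0,"tz":0,"roll":0}]'
python3 - <<'E'
from fit import *
Ps=[];B=(.38,.53,-.17,0.05)
for f in("w1","w4"):
    a=np.load(f+".npz");h=cv2.cvtColor(a["im"],cv2.COLOR_RGB2HSV).astype(int);P=a["P"]
    ok=(P[...,0]>.38)&(P[...,0]<.53)&(P[...,1]>-.2)&(P[...,1]<.05)
    y=ok&(h[...,0]>=20)&(h[...,0]<=32)&(h[...,1]>120)&(P[...,2]<.02)
    b=ok&(P[...,2]>.027)&(P[...,2]<.045); 
    y=cv2.erode(y.astype(np.uint8),np.ones((2,2)))>0;
    b[260:]=0
    b=cv2.erode(b.astype(np.uint8),np.ones((3,3)))>0
    for n,m in(("y",y),("b",b)):
        p=P[m];p=p[np.isfinite(p[:,2])];print(f,n,len(p),cv2.minAreaRect((p[:,:2]*1e3).astype(np.float32)),p.min(0),p.max(0));Ps.append((n,p))
for n in"yb":
    p=np.vstack([p for k,p in Ps if k==n]);print(n,cv2.minAreaRect((p[:,:2]*1e3).astype(np.float32)))
E
```

```text
t: 5.27
tool_pos: [0.6154, -0.0247, 0.0204]
tool_rot: [-2.313, -2.116, 0.009]
contact_force: [-0.9, -0.5, -4.2]
opening: 0.065
grip_force: 51.4
w1 y 1903 ((466.75994873046875, -73.19926452636719), (136.824951171875, 93.48128509521484), 81.86583709716797) [ 0.41154706 -0.13843624  0.00200512] [ 5.22293182e-01 -2.52271230e-04  1.30816058e-02]
w1 b 3061 ((468.5799560546875, -68.03529357910156), (93.34201049804688, 60.13780212402344), 83.43083190917969) [ 0.4338343  -0.11112437  0.03013283] [ 0.50348162 -0.01929201  0.03654031]
w4 y 3339 ((464.50726318359375, -87.15852355957031), (112.17153930664062, 93.8052978515625), 82.10211181640625) [ 0.4108898  -0.14865302  0.00140543] [ 0.51812591 -0.03034691  0.01318471]
w4 b 6407 ((466.5072937011719, -85.34735870361328), (89.48696899414062, 59.50985336303711), 82.65522766113281) [ 0.43215164 -0.13269696  0.0314072 ] [ 0.50150309 -0.04017903  0.03672025]
y ((466.2193908691406, -73.94003295898438), (138.37054443359375, 94.02971649169922), 81.73097229003906)
b ((467.4530029296875, -75.80519104003906), (108.66575622558594, 60.16709518432617), 82.7979507446289)
```

```bash
python3 -m handwheel '[{"tx":0,"ty":0,"tz":8,"roll":0},{"tx":0,"ty":0,"tz":6,"roll":0},{"tx":0,"ty":0,"tz":0,"roll":0},{"tx":0,"ty":0,"tz":0,"roll":0},{"tx":0,"ty":0,"tz":0,"roll":0}]'
```

```text
t: 5.68
tool_pos: [0.6199, -0.0242, 0.0125]
tool_rot: [2.315, 2.122, 0.002]
contact_force: [-0.0, 1.0, -2.8]
opening: 0.0646
grip_force: 51.4
```

```bash
python3 -m handwheel '[{"tx":0,"ty":0,"tz":2,"roll":0},{"tx":0,"ty":0,"tz":2,"roll":0},{"tx":0,"ty":0,"tz":0,"roll":0},{"tx":0,"ty":0,"tz":0,"roll":0}]'
python3 -m handwheel '[{"tx":0,"ty":0,"tz":0,"roll":0},{"tx":0,"ty":0,"tz":0,"roll":0},{"tx":0,"ty":0,"tz":0,"roll":0},{"tx":0,"ty":0,"tz":0,"roll":0},{"tx":0,"ty":0,"tz":0,"roll":0}]' 85.4
python3 -m handwheel '[{"tx":0,"ty":0,"tz":-20,"roll":0},{"tx":0,"ty":0,"tz":-30,"roll":0},{"tx":0,"ty":0,"tz":-35,"roll":0},{"tx":0,"ty":0,"tz":-35,"roll":0},{"tx":0,"ty":0,"tz":-30,"roll":0},{"tx":0,"ty":0,"tz":0,"roll":0},{"tx":0,"ty":0,"tz":0,"roll":0}]'
```

```text
t: 6.02
tool_pos: [0.62, -0.024, 0.0086]
tool_rot: [2.315, 2.122, 0.002]
contact_force: [-0.9, 0.7, 2.2]
opening: 0.0648
grip_force: 52.3
t: 6.43
tool_pos: [0.6191, -0.024, 0.0072]
tool_rot: [2.316, 2.123, 0.0]
contact_force: [-0.2, -0.2, 0.5]
opening: 0.0854
grip_force: 0.0
t: 7.02
tool_pos: [0.6208, -0.0242, 0.1605]
tool_rot: [2.313, 2.12, 0.006]
contact_force: [-1.2, 0.3, -0.6]
opening: 0.0856
grip_force: 0.0
```

```bash
python3 -m handwheel '[{"tx":-13,"ty":-29.4,"tz":0,"roll":0},{"tx":-13,"ty":-29.4,"tz":0,"roll":0},{"tx":-13,"ty":-29.4,"tz":10,"roll":0},{"tx":-13,"ty":-29.4,"tz":10,"roll":0},{"tx":-13,"ty":-29.3,"tz":10,"roll":0},{"tx":0,"ty":0,"tz":30,"roll":0.044},{"tx":0,"ty":0,"tz":30,"roll":0},{"tx":0,"ty":0,"tz":20,"roll":0},{"tx":0,"ty":0,"tz":0,"roll":0},{"tx":0,"ty":0,"tz":0,"roll":0},{"tx":0,"ty":0,"tz":0,"roll":0}]'
python3 -m handwheel '[{"tx":0,"ty":0,"tz":18,"roll":0},{"tx":0,"ty":0,"tz":14,"roll":0},{"tx":0,"ty":0,"tz":8,"roll":0},{"tx":0,"ty":0,"tz":0,"roll":0},{"tx":0,"ty":0,"tz":0,"roll":0},{"tx":0,"ty":0,"tz":0,"roll":0}]'
python3 -m handwheel '[{"tx":0,"ty":0,"tz":0,"roll":0},{"tx":0,"ty":0,"tz":0,"roll":0},{"tx":0,"ty":0,"tz":0,"roll":0},{"tx":0,"ty":0,"tz":0,"roll":0},{"tx":0,"ty":0,"tz":0,"roll":0},{"tx":0,"ty":0,"tz":0,"roll":0},{"tx":0,"ty":0,"tz":0,"roll":0}]' 50 40
```

```text
t: 7.93
tool_pos: [0.4674, -0.076, 0.0476]
tool_rot: [-2.362, -2.071, 0.0]
contact_force: [0.6, 0.1, 0.9]
opening: 0.0855
grip_force: 0.0
t: 8.43
tool_pos: [0.4682, -0.0762, 0.0086]
tool_rot: [2.36, 2.07, 0.002]
contact_force: [0.5, -0.4, 0.3]
opening: 0.0854
grip_force: 0.0
t: 9.02
tool_pos: [0.468, -0.0762, 0.0084]
tool_rot: [2.361, 2.07, 0.001]
contact_force: [-0.6, 0.5, 5.4]
opening: 0.0592
grip_force: 45.1
```

```bash
python3 -m handwheel '[{"tx":0,"ty":0,"tz":-10,"roll":0},{"tx":0,"ty":0,"tz":-20,"roll":0},{"tx":0,"ty":0,"tz":-30,"roll":0},{"tx":-20,"ty":2.4,"tz":-30,"roll":0},{"tx":-35,"ty":4.2,"tz":-10,"roll":0},{"tx":-35,"ty":4.2,"tz":0,"roll":0},{"tx":-35,"ty":4.2,"tz":0,"roll":0},{"tx":-35,"ty":4.2,"tz":0,"roll":0},{"tx":-35,"ty":4.2,"tz":0,"roll":0},{"tx":-35,"ty":4.2,"tz":0,"roll":0},{"tx":-37,"ty":4.7,"tz":0,"roll":0},{"tx":0,"ty":0,"tz":0,"roll":-0.037}]'
python3 -m handwheel '[{"tx":0,"ty":0,"tz":20,"roll":0},{"tx":0,"ty":0,"tz":30,"roll":0},{"tx":0,"ty":0,"tz":20,"roll":0},{"tx":0,"ty":0,"tz":10,"roll":0},{"tx":0,"ty":0,"tz":0,"roll":0},{"tx":0,"ty":0,"tz":0,"roll":0}]'; python3 look.py w5; python3 - <<'E'
from fit import *
fit("w5",(60,95),-.01,.02,name="green")
E
```

```text
t: 10.02
tool_pos: [0.4636, -0.3506, 0.1079]
tool_rot: [2.325, 2.108, -0.003]
contact_force: [-0.5, 0.4, -0.6]
opening: 0.0596
grip_force: 44.2
t: 10.52
tool_pos: [0.4641, -0.3446, 0.0273]
tool_rot: [-2.323, -2.114, 0.0]
contact_force: [-0.2, -0.4, -0.9]
opening: 0.0593
grip_force: 44.1
10.5667 [ 0.46487332 -0.34536738  0.02852725] [2.32202695e+00 2.11364825e+00 1.58798283e-04]
green centre [ 469.1 -287.2] size [ 94.1 120.2] long axis from +y ccw deg -5.4 z med 0.0042 n 27984
```

View pics/w5.png

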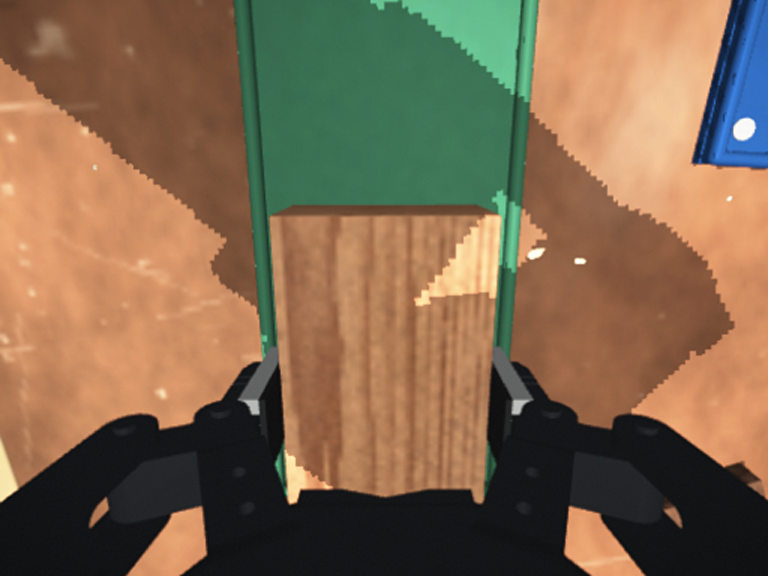

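The block is held straight and level, centred between the green walls (260 and 510 at row 250). I'll check its front end, then lower it.

```bash
python3 - <<'E'
import numpy as np
P=np.load("w5.npz")["P"];print(P[146:152,257].round(4)[::2],P[146,185],P[146,328])
E
python3 -m handwheel '[{"tx":0,"ty":0,"tz":10,"roll":0},{"tx":0,"ty":0,"tz":6,"roll":0},{"tx":0,"ty":0,"tz":4,"roll":0},{"tx":0,"ty":0,"tz":0,"roll":0},{"tx":0,"ty":0,"tz":0,"roll":0}]'
```

```text
[[ 0.4688 -0.2915  0.0526]
 [ 0.4688 -0.2921  0.0537]
 [ 0.4687 -0.2931  0.0523]] [ 0.44137172 -0.28879901  0.05345046] [ 0.49612248 -0.29417912  0.05234834]
t: 10.98
tool_pos: [0.4646, -0.3451, 0.0084]
tool_rot: [2.323, 2.115, -0.0]
contact_force: [-1.4, 1.5, 4.9]
opening: 0.0591
grip_force: 45.2
```

```bash
python3 -m handwheel '[{"tx":0,"ty":0,"tz":0,"roll":0},{"tx":0,"ty":0,"tz":0,"roll":0},{"tx":0,"ty":0,"tz":0,"roll":0},{"tx":0,"ty":0,"tz":0,"roll":0},{"tx":0,"ty":0,"tz":-15,"roll":0},{"tx":0,"ty":0,"tz":-25,"roll":0},{"tx":0,"ty":0,"tz":-30,"roll":0},{"tx":0,"ty":0,"tz":-30,"roll":0},{"tx":0,"ty":0,"tz":-30,"roll":0}]' 85.4
python3 -m handwheel '[{"tx":7,"ty":29,"tz":-10,"roll":0},{"tx":7,"ty":29,"tz":-10,"roll":0},{"tx":7,"ty":29,"tz":-10,"roll":0},{"tx":7,"ty":29,"tz":-10,"roll":0},{"tx":7,"ty":29,"tz":-10,"roll":0},{"tx":6,"ty":28,"tz":-10,"roll":0},{"tx":0,"ty":0,"tz":0,"roll":0},{"tx":0,"ty":0,"tz":0,"roll":0},{"tx":0,"ty":0,"tz":0,"roll":0}]'; python3 look.py w6; python3 - <<'E'
from fit import *
fit("w6",(100,120),-.01,.02,box=(.5,.8,-.4,-.1),name="blue")
a=np.load("w6.npz");P=a["P"]
for lo,hi in((.06,.09),(.03,.06),(.02,.09)):
    m=(P[...,2]>lo)&(P[...,2]<hi)&(P[...,0]>.56)&(P[...,0]<.72)&(P[...,1]>-.3)&(P[...,1]<-.15);m[300:]=0
    m=cv2.erode(m.astype(np.uint8),np.ones((3,3)))>0;p=P[m]
    print(lo,len(p),cv2.minAreaRect((p[:,:2]*1e3).astype(np.float32)),p[:,2].max())
g=(P[...,2]>.026)&(P[...,0]>.4)&(P[...,0]<.53)&(P[...,1]<-.2)
p=P[g]
if len(p)>50:print("block",cv2.minAreaRect((p[:,:2]*1e3).astype(np.float32)))
E
```

```text
t: 11.73
tool_pos: [0.464, -0.3446, 0.1382]
tool_rot: [-2.323, -2.114, 0.0]
contact_force: [0.7, -0.2, -0.2]
opening: 0.085
grip_force: 0.0
t: 12.48
tool_pos: [0.6396, -0.3202, 0.1964]
tool_rot: [-2.322, -2.114, 0.001]
contact_force: [0.7, -0.1, -0.9]
opening: 0.0852
grip_force: 0.0
12.5333 [ 0.63910095 -0.32026152  0.19612684] [-2.32243607e+00 -2.11266040e+00  1.32487384e-03]
blue centre [ 635.9 -227.8] size [ 94.6 137.6] long axis from +y ccw deg -9.4 z med 0.0044 n 8912
0.06 2529 ((636.33544921875, -217.05340576171875), (49.25520324707031, 35.5775032043457), 81.84247589111328) 0.07570405421027693
0.03 677 ((637.8346557617188, -220.42425537109375), (70.95602416992188, 37.52256774902344), 81.54348754882812) 0.0597507449046919
0.02 3571 ((637.162841796875, -222.02587890625), (74.37894439697266, 38.383296966552734), 82.18678283691406) 0.07570405421027693
block ((464.2961120605469, -344.77471923828125), (110.24189758300781, 61.635520935058594), 84.85283660888672)
```

View pics/w6.png

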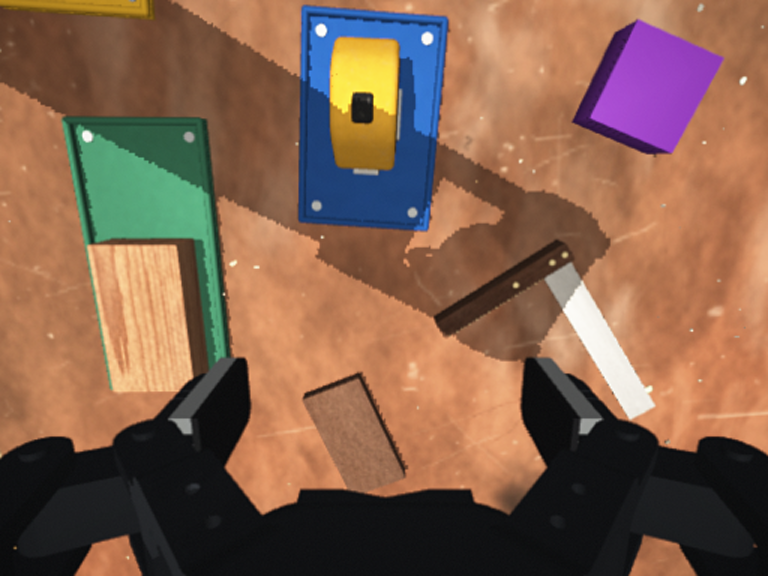

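The block lies flat at the -y end of the green tray at (145,315), where I meant it to go. The tape measure stands at (364,105), square in the blue tray. I'll pick it up next.

```bash
python3 -m handwheel '[{"tx":32.5,"ty":-4.2,"tz":0,"roll":0},{"tx":32.5,"ty":-4.2,"tz":0,"roll":0},{"tx":32.5,"ty":-4.1,"tz":0,"roll":0},{"tx":0,"ty":0,"tz":30,"roll":0.049},{"tx":0,"ty":0,"tz":30,"roll":0},{"tx":0,"ty":0,"tz":30,"roll":0},{"tx":0,"ty":0,"tz":30,"roll":0},{"tx":0,"ty":0,"tz":30,"roll":0},{"tx":0,"ty":0,"tz":23,"roll":0},{"tx":0,"ty":0,"tz":0,"roll":0},{"tx":0,"ty":0,"tz":0,"roll":0},{"tx":0,"ty":0,"tz":0,"roll":0}]'
python3 -m handwheel '[{"tx":0,"ty":0,"tz":0,"roll":0},{"tx":0,"ty":0,"tz":0,"roll":0},{"tx":0,"ty":0,"tz":0,"roll":0},{"tx":0,"ty":0,"tz":0,"roll":0},{"tx":0,"ty":0,"tz":0,"roll":0},{"tx":0,"ty":0,"tz":0,"roll":0},{"tx":0,"ty":0,"tz":0,"roll":0},{"tx":0,"ty":0,"tz":0,"roll":0},{"tx":0,"ty":0,"tz":0,"roll":0}]' 25 40
```

```text
t: 13.53
tool_pos: [0.6373, -0.2228, 0.0259]
tool_rot: [2.374, 2.055, 0.001]
contact_force: [-0.6, -0.6, 0.9]
opening: 0.0855
grip_force: 0.0
t: 14.28
tool_pos: [0.6376, -0.2224, 0.0257]
tool_rot: [2.373, 2.056, 0.0]
contact_force: [-1.6, 0.6, 6.5]
opening: 0.0373
grip_force: 41.6
```

```bash
python3 -m handwheel '[{"tx":0,"ty":0,"tz":-10,"roll":0},{"tx":0,"ty":0,"tz":-20,"roll":0},{"tx":0,"ty":0,"tz":-30,"roll":0},{"tx":0,"ty":0,"tz":-20,"roll":0},{"tx":20.3,"ty":-31.7,"tz":0,"roll":0},{"tx":20.3,"ty":-31.7,"tz":0,"roll":0},{"tx":20.3,"ty":-31.7,"tz":0,"roll":0},{"tx":20.3,"ty":-31.7,"tz":0,"roll":0},{"tx":20.3,"ty":-31.7,"tz":0,"roll":0},{"tx":20.3,"ty":-31.7,"tz":0,"roll":0},{"tx":0,"ty":0,"tz":0,"roll":0},{"tx":0,"ty":0,"tz":0,"roll":0}]'
python3 -m handwheel '[{"tx":0,"ty":0,"tz":30,"roll":0},{"tx":0,"ty":0,"tz":25,"roll":0},{"tx":0,"ty":0,"tz":15,"roll":0},{"tx":0,"ty":0,"tz":6,"roll":0},{"tx":0,"ty":0,"tz":2,"roll":0},{"tx":0,"ty":0,"tz":1,"roll":0},{"tx":0,"ty":0,"tz":0,"roll":0},{"tx":0,"ty":0,"tz":0,"roll":0}]'
```

```text
t: 15.28
tool_pos: [0.4638, -0.0728, 0.1028]
tool_rot: [-2.371, -2.058, 0.002]
contact_force: [0.1, 0.3, -2.6]
opening: 0.0376
grip_force: 41.7
t: 15.95
tool_pos: [0.4673, -0.0749, 0.0264]
tool_rot: [2.373, 2.056, 0.002]
contact_force: [0.3, 0.6, -2.6]
opening: 0.0375
grip_force: 40.9
```

```bash
python3 -m handwheel '[{"tx":0,"ty":0,"tz":1.5,"roll":0},{"tx":0,"ty":0,"tz":0,"roll":0},{"tx":0,"ty":0,"tz":0,"roll":0},{"tx":0,"ty":0,"tz":0,"roll":0}]'
python3 -m handwheel '[{"tx":0,"ty":0,"tz":0,"roll":0},{"tx":0,"ty":0,"tz":0,"roll":0},{"tx":0,"ty":0,"tz":0,"roll":0},{"tx":0,"ty":0,"tz":0,"roll":0},{"tx":0,"ty":0,"tz":0,"roll":0},{"tx":0,"ty":0,"tz":0,"roll":0},{"tx":0,"ty":0,"tz":0,"roll":0},{"tx":0,"ty":0,"tz":-15,"roll":0},{"tx":0,"ty":0,"tz":-30,"roll":0},{"tx":0,"ty":0,"tz":-35,"roll":0},{"tx":0,"ty":0,"tz":-35,"roll":0},{"tx":0,"ty":0,"tz":-28.5,"roll":0}]' 85.4
```

```text
t: 16.28
tool_pos: [0.4674, -0.0748, 0.0256]
tool_rot: [2.373, 2.056, 0.002]
contact_force: [-1.8, 0.2, 5.4]
opening: 0.0371
grip_force: 41.9
t: 17.28
tool_pos: [0.4665, -0.0745, 0.1699]
tool_rot: [2.373, 2.056, 0.002]
contact_force: [0.9, -0.8, 0.2]
opening: 0.0855
grip_force: 0.0
```

```bash
python3 -m handwheel '[{"tx":14.3,"ty":28.9,"tz":0,"roll":0},{"tx":14.3,"ty":28.9,"tz":0,"roll":0},{"tx":14.3,"ty":28.9,"tz":10,"roll":0},{"tx":14.3,"ty":28.9,"tz":20,"roll":0},{"tx":14.3,"ty":28.9,"tz":20,"roll":0},{"tx":0,"ty":0,"tz":30,"roll":-0.056},{"tx":0,"ty":0,"tz":30,"roll":0},{"tx":0,"ty":0,"tz":25,"roll":0},{"tx":0,"ty":0,"tz":15,"roll":0},{"tx":0,"ty":0,"tz":10,"roll":0},{"tx":0,"ty":0,"tz":0,"roll":0},{"tx":0,"ty":0,"tz":0,"roll":0}]'
python3 -m handwheel '[{"tx":0,"ty":0,"tz":0,"roll":0},{"tx":0,"ty":0,"tz":0,"roll":0},{"tx":0,"ty":0,"tz":0,"roll":0},{"tx":0,"ty":0,"tz":0,"roll":0},{"tx":0,"ty":0,"tz":0,"roll":0},{"tx":0,"ty":0,"tz":0,"roll":0},{"tx":0,"ty":0,"tz":0,"roll":0}]' 55 45
```

```text
t: 18.28
tool_pos: [0.6194, -0.0243, 0.0074]
tool_rot: [-2.316, -2.123, 0.0]
contact_force: [0.2, -0.5, 0.2]
opening: 0.0853
grip_force: 0.0
t: 18.87
tool_pos: [0.621, -0.0245, 0.0097]
tool_rot: [2.314, 2.121, 0.003]
contact_force: [-0.7, -0.2, 5.6]
opening: 0.0649
grip_force: 54.0
```

```bash
python3 -m handwheel '[{"tx":0,"ty":0,"tz":-15,"roll":0},{"tx":0,"ty":0,"tz":-25,"roll":0},{"tx":0,"ty":0,"tz":-30,"roll":0},{"tx":-33.6,"ty":5.8,"tz":-30,"roll":0},{"tx":-33.6,"ty":5.8,"tz":0,"roll":0},{"tx":-33.6,"ty":5.8,"tz":0,"roll":0},{"tx":-33.6,"ty":5.8,"tz":0,"roll":0},{"tx":-33.6,"ty":5.8,"tz":0,"roll":0},{"tx":-33.6,"ty":5.8,"tz":0,"roll":0},{"tx":0,"ty":0,"tz":0,"roll":0.08},{"tx":0,"ty":0,"tz":0,"roll":0},{"tx":0,"ty":0,"tz":0,"roll":0}]'
python3 -m handwheel '[{"tx":0,"ty":0,"tz":30,"roll":0},{"tx":0,"ty":0,"tz":25,"roll":0},{"tx":0,"ty":0,"tz":20,"roll":0},{"tx":0,"ty":0,"tz":12,"roll":0},{"tx":0,"ty":0,"tz":6,"roll":0},{"tx":0,"ty":0,"tz":4,"roll":0},{"tx":0,"ty":0,"tz":2,"roll":0},{"tx":0,"ty":0,"tz":0,"roll":0},{"tx":0,"ty":0,"tz":0,"roll":0}]'
```

```text
t: 19.87
tool_pos: [0.6355, -0.225, 0.1044]
tool_rot: [-2.396, -2.029, 0.0]
contact_force: [0.8, 0.9, -3.5]
opening: 0.0647
grip_force: 52.8
t: 20.62
tool_pos: [0.6369, -0.2242, 0.0106]
tool_rot: [-2.395, -2.031, 0.0]
contact_force: [-11.1, 5.6, 14.3]
opening: 0.0649
grip_force: 55.1
```

```bash
python3 look.py w7; python3 - <<'E'
from fit import *
fit("w7",(100,120),-.01,.02,box=(.5,.8,-.4,-.1),name="blue")
P=np.load("w7.npz")["P"]
m=(P[...,2]>.022)&(P[...,2]<.06)&(P[...,0]>.59)&(P[...,0]<.69)&(P[...,1]>-.25)&(P[...,1]<-.15);m[230:]=0
p=P[m];print(len(p),np.percentile(p[:,2],[5,50,95]),cv2.minAreaRect((p[:,:2]*1e3).astype(np.float32)))
A=np.c_[p[:,:2],np.ones(len(p))];print(np.linalg.lstsq(A,p[:,2],rcond=None)[0])
E
```

```text
20.6667 [ 0.63689547 -0.22416282  0.01058728] [-2.39548267e+00 -2.03069908e+00  2.34421867e-04]
blue centre [ 642.1 -191.1] size [64.  94.5] long axis from +y ccw deg 80.8 z med 0.0094 n 8330
13618 [0.03244798 0.03363455 0.03470456] ((641.7926635742188, -188.94247436523438), (35.8742790222168, 66.33749389648438), 80.48129272460938)
[-0.00675648 -0.03389081  0.03145837]
```

View pics/w7.png

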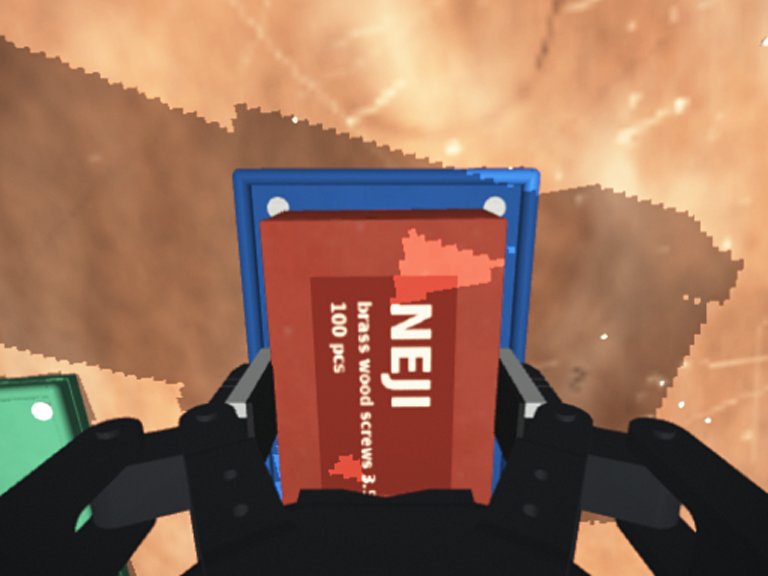

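The tin is inside the walls, and its top is at 33.6 mm, so it lies flat on the floor. I'll release it and go to look at the offcut.

```bash
python3 -m handwheel '[{"tx":0,"ty":0,"tz":0,"roll":0},{"tx":0,"ty":0,"tz":0,"roll":0},{"tx":0,"ty":0,"tz":0,"roll":0},{"tx":0,"ty":0,"tz":0,"roll":0},{"tx":0,"ty":0,"tz":0,"roll":0},{"tx":0,"ty":0,"tz":-15,"roll":0},{"tx":0,"ty":0,"tz":-25,"roll":0},{"tx":0,"ty":0,"tz":-30,"roll":0},{"tx":0,"ty":0,"tz":-30,"roll":0},{"tx":0,"ty":0,"tz":-30,"roll":0}]' 85.4
python3 -m handwheel '[{"tx":34.8,"ty":-7.7,"tz":-10,"roll":0},{"tx":34.8,"ty":-7.7,"tz":-10,"roll":0},{"tx":34.8,"ty":-7.7,"tz":-10,"roll":0},{"tx":34.8,"ty":-7.7,"tz":-10,"roll":0},{"tx":34.8,"ty":-7.7,"tz":-10,"roll":0},{"tx":34.8,"ty":-7.7,"tz":-10,"roll":0},{"tx":34.8,"ty":-7.7,"tz":0,"roll":0},{"tx":34.8,"ty":-7.7,"tz":0,"roll":0},{"tx":34.8,"ty":-7.7,"tz":0,"roll":0},{"tx":0,"ty":0,"tz":0,"roll":0},{"tx":0,"ty":0,"tz":0,"roll":0},{"tx":0,"ty":0,"tz":0,"roll":0}]'; python3 look.py w8; python3 - <<'E'
from fit import *
P=np.load("w8.npz")["P"]
m=(P[...,2]>.022)&(P[...,2]<.06)&(P[...,0]>.55)&(P[...,0]<.7)&(P[...,1]>.12)&(P[...,1]<.26);m[290:]=0
m=cv2.morphologyEx(m.astype(np.uint8),cv2.MORPH_OPEN,np.ones((3,3)))
p=P[m>0];print(len(p),np.percentile(p[:,2],[5,50,95]),cv2.minAreaRect((p[:,:2]*1e3).astype(np.float32)))
E
```

```text
t: 21.5
tool_pos: [0.6362, -0.2253, 0.1382]
tool_rot: [2.399, 2.028, 0.0]
contact_force: [0.7, 0.2, 0.4]
opening: 0.0854
grip_force: 0.0
t: 22.5
tool_pos: [0.6201, 0.0949, 0.1966]
tool_rot: [2.398, 2.028, 0.0]
contact_force: [-0.4, -0.1, 1.4]
opening: 0.0854
grip_force: 0.0
22.55 [0.62015465 0.09425942 0.1963638 ] [2.39922595e+00 2.02716338e+00 2.24199113e-04]
4320 [0.02869013 0.02998028 0.03123511] ((632.1519165039062, 204.89015197753906), (60.214752197265625, 60.351627349853516), 22.399803161621094)
```

View pics/w8.png

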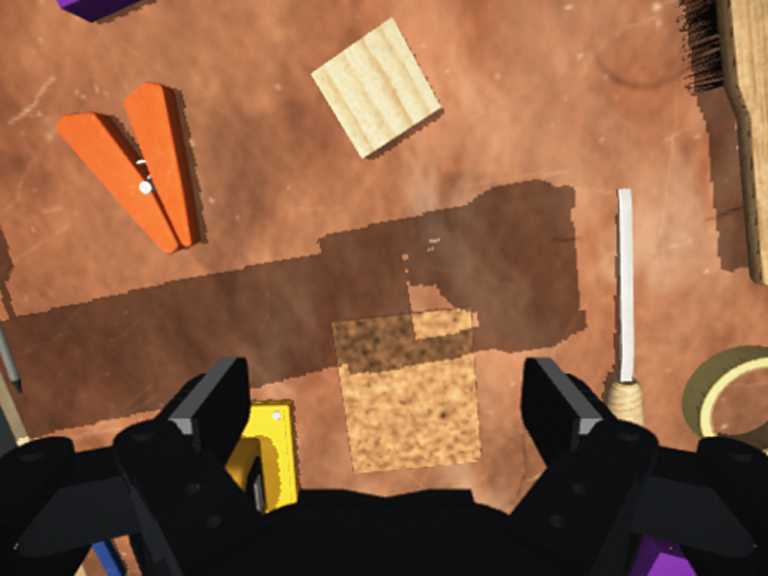

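The mat is empty. The pale offcut is at (375,88), measured 60 x 60 with its top at 30 mm, centre (632,205), turned 22.4°. The clamp at (145,165) is well clear of it.

```bash
python3 -m handwheel '[{"tx":36.8,"ty":-2.2,"tz":0,"roll":0},{"tx":36.8,"ty":-2.2,"tz":0,"roll":0},{"tx":36.9,"ty":-2.2,"tz":0,"roll":0},{"tx":0,"ty":0,"tz":20,"roll":-0.112},{"tx":0,"ty":0,"tz":20,"roll":-0.112},{"tx":0,"ty":0,"tz":20,"roll":-0.112},{"tx":0,"ty":0,"tz":20,"roll":-0.112},{"tx":0,"ty":0,"tz":20,"roll":-0.111},{"tx":0,"ty":0,"tz":30,"roll":0},{"tx":0,"ty":0,"tz":20,"roll":0},{"tx":0,"ty":0,"tz":0,"roll":0},{"tx":0,"ty":0,"tz":0,"roll":0}]'
python3 -m handwheel '[{"tx":0,"ty":0,"tz":20,"roll":0},{"tx":0,"ty":0,"tz":14,"roll":0},{"tx":0,"ty":0,"tz":10,"roll":0},{"tx":0,"ty":0,"tz":0,"roll":0},{"tx":0,"ty":0,"tz":0,"roll":0}]'
python3 -c "
from station import ctrl
from scipy.spatial.transform import Rotation as R
import numpy as np
o=ctrl.get_obs();y=R.from_rotvec(o['tool_rot']).as_matrix()[:,1];print(np.degrees(np.arctan2(y[1],y[0])),o['tool_pos'],o['q'][5])"
python3 -m handwheel '[{"tx":0,"ty":0,"tz":0,"roll":0},{"tx":0,"ty":0,"tz":0,"roll":0},{"tx":0,"ty":0,"tz":0,"roll":0},{"tx":0,"ty":0,"tz":0,"roll":0},{"tx":0,"ty":0,"tz":0,"roll":0},{"tx":0,"ty":0,"tz":0,"roll":0},{"tx":0,"ty":0,"tz":0,"roll":0}]' 45 40
```

```text
t: 23.55
tool_pos: [0.6312, 0.2036, 0.0445]
tool_rot: [-1.748, -2.608, 0.004]
contact_force: [-0.1, -0.3, 0.8]
opening: 0.0856
grip_force: 0.0
t: 23.97
tool_pos: [0.6316, 0.205, 0.0016]
tool_rot: [-1.746, -2.611, 0.001]
contact_force: [0.0, 0.2, -0.1]
opening: 0.0858
grip_force: 0.0
22.449717401675798 [0.63163845 0.20495403 0.00162142] -0.19003051317132263
t: 24.55
tool_pos: [0.6329, 0.2054, 0.0034]
tool_rot: [1.745, 2.61, 0.003]
contact_force: [-0.4, 0.9, 6.2]
opening: 0.0593
grip_force: 45.4
```

```bash
python3 -m handwheel '[{"tx":0,"ty":0,"tz":-10,"roll":0},{"tx":0,"ty":0,"tz":-20,"roll":0},{"tx":0,"ty":0,"tz":-30,"roll":0},{"tx":0,"ty":0,"tz":-30,"roll":0.097},{"tx":0,"ty":0,"tz":-30,"roll":0.097},{"tx":0,"ty":0,"tz":-20,"roll":0.097},{"tx":0,"ty":0,"tz":0,"roll":0.097},{"tx":0,"ty":0,"tz":0,"roll":0.098}]'
python3 -m handwheel '[{"tx":-33.5,"ty":-8.2,"tz":0,"roll":0},{"tx":-33.5,"ty":-8.2,"tz":0,"roll":0},{"tx":-33.5,"ty":-8.2,"tz":0,"roll":0},{"tx":-33.5,"ty":-8.2,"tz":0,"roll":0},{"tx":-33.5,"ty":-8.2,"tz":0,"roll":0},{"tx":-33.5,"ty":-8.2,"tz":0,"roll":0},{"tx":-33.5,"ty":-8.2,"tz":0,"roll":0},{"tx":-33.5,"ty":-8.2,"tz":0,"roll":0},{"tx":-33.5,"ty":-8.2,"tz":0,"roll":0},{"tx":-33.5,"ty":-8.2,"tz":0,"roll":0},{"tx":-33.5,"ty":-8.2,"tz":0,"roll":0}]'
python3 -m handwheel '[{"tx":-33.4,"ty":-8.4,"tz":0,"roll":0},{"tx":-33.4,"ty":-8.4,"tz":0,"roll":0},{"tx":-33.4,"ty":-8.4,"tz":0,"roll":0},{"tx":0,"ty":0,"tz":30,"roll":0},{"tx":0,"ty":0,"tz":30,"roll":0},{"tx":0,"ty":0,"tz":30,"roll":0},{"tx":0,"ty":0,"tz":0,"roll":0},{"tx":0,"ty":0,"tz":0,"roll":0},{"tx":0,"ty":0,"tz":0,"roll":0}]'
python3 look.py w9;python3 -c "
from station import ctrl
from scipy.spatial.transform import Rotation as R
import numpy as np
o=ctrl.get_obs();y=R.from_rotvec(o['tool_rot']).as_matrix()[:,1];print(np.degrees(np.arctan2(y[1],y[0])),o['tool_pos'])"
```

```text
t: 25.22
tool_pos: [0.6328, 0.2054, 0.1447]
tool_rot: [2.327, 2.108, 0.005]
contact_force: [-0.3, -0.4, -1.1]
opening: 0.0593
grip_force: 44.7
t: 26.13
tool_pos: [0.5061, -0.1544, 0.1417]
tool_rot: [-2.323, -2.114, 0.0]
contact_force: [0.5, 0.8, -0.3]
opening: 0.0593
grip_force: 44.7
t: 26.88
tool_pos: [0.4737, -0.251, 0.0533]
tool_rot: [2.322, 2.114, 0.001]
contact_force: [0.8, -0.2, -0.9]
opening: 0.0591
grip_force: 44.6
26.9333 [ 0.47437133 -0.2513957   0.05421027] [2.32033108e+00 2.11271425e+00 1.13579217e-03]
-5.362689321743781 [ 0.47437133 -0.2513957   0.05421027]
```

```bash
python3 -m handwheel '[{"tx":0,"ty":0,"tz":20,"roll":0},{"tx":0,"ty":0,"tz":14,"roll":0},{"tx":0,"ty":0,"tz":7,"roll":0},{"tx":0,"ty":0,"tz":3,"roll":0},{"tx":0,"ty":0,"tz":2,"roll":0},{"tx":0,"ty":0,"tz":0,"roll":0},{"tx":0,"ty":0,"tz":0,"roll":0},{"tx":0,"ty":0,"tz":0,"roll":0}]'
```

```text
t: 27.6
tool_pos: [0.4741, -0.2514, 0.0073]
tool_rot: [2.321, 2.113, 0.001]
contact_force: [-0.1, -0.3, 2.6]
opening: 0.0593
grip_force: 45.1
```

```bash
python3 -m handwheel '[{"tx":0,"ty":0,"tz":0,"roll":0},{"tx":0,"ty":0,"tz":0,"roll":0},{"tx":0,"ty":0,"tz":0,"roll":0},{"tx":0,"ty":0,"tz":0,"roll":0},{"tx":0,"ty":0,"tz":0,"roll":0},{"tx":0,"ty":0,"tz":-15,"roll":0},{"tx":0,"ty":0,"tz":-25,"roll":0},{"tx":0,"ty":0,"tz":-35,"roll":0},{"tx":0,"ty":0,"tz":-35,"roll":0},{"tx":0,"ty":0,"tz":-35,"roll":0}]' 85.4
python3 -m handwheel '[{"tx":-28.7,"ty":15.6,"tz":-22,"roll":0},{"tx":-28.7,"ty":15.6,"tz":-22,"roll":0},{"tx":-28.7,"ty":15.6,"tz":-22,"roll":0},{"tx":-28.7,"ty":15.6,"tz":-22,"roll":0},{"tx":-28.7,"ty":15.6,"tz":-22,"roll":0},{"tx":-28.7,"ty":15.6,"tz":-22,"roll":0},{"tx":0,"ty":0,"tz":-35,"roll":0},{"tx":0,"ty":0,"tz":-35,"roll":0},{"tx":0,"ty":0,"tz":0,"roll":0},{"tx":0,"ty":0,"tz":0,"roll":0},{"tx":0,"ty":0,"tz":0,"roll":0}]'; python3 look.py w10; python3 - <<'E'
from fit import *
P=np.load("w10.npz")["P"]
for n,b,lo in(("block",(.41,.53,-.42,-.285),.026),("offcut",(.41,.53,-.284,-.2),.026),("tin",(.58,.7,-.3,-.15),.022),("tape",(.41,.53,-.13,-.01),.02)):
    m=(P[...,2]>lo)&(P[...,2]<.09)&(P[...,0]>b[0])&(P[...,0]<b[1])&(P[...,1]>b[2])&(P[...,1]<b[3]);m[290:]=0
    p=P[m]; r=cv2.minAreaRect((p[:,:2]*1e3).astype(np.float32)); print(n,np.round(r[0],1),np.round(r[1],1),round(r[2],1),np.percentile(p[:,2],[5,50,95,99]).round(4))
fit("w10",(60,95),-.01,.02,name="green")
E
```

```text
t: 28.43
tool_pos: [0.4725, -0.2503, 0.1519]
tool_rot: [-2.323, -2.114, 0.0]
contact_force: [0.5, 0.2, 0.1]
opening: 0.0858
grip_force: 0.0
t: 29.35
tool_pos: [0.5499, -0.4308, 0.3524]
tool_rot: [-2.323, -2.114, 0.0]
contact_force: [-0.3, -0.3, -1.0]
opening: 0.0855
grip_force: 0.0
29.4 [ 0.54964102 -0.43042746  0.35097089] [-2.32132915e+00 -2.11296878e+00  2.78191821e-04]
block [ 464.  -345.9] [109.   59.9] 84.5 [0.0325 0.0341 0.0356 0.0361]
offcut [ 473.4 -251.6] [60.7 61.3] 84.4 [0.0324 0.0341 0.0356 0.0362]
tin [ 632.3 -251.7] [42.2 66.9] 82.4 [0.0313 0.0334 0.035  0.0356]Traceback (most recent call last):
  File "<stdin>", line 5, in <module>
    return _quantile_unchecked(
        a, q, axis, out, overwrite_input, method, keepdims, weights)
    return _ureduce(a,
                    func=_quantile_ureduce_func,
    ...<5 lines>...
                    overwrite_input=overwrite_input,
                    method=method)
    r = func(a, **kwargs)
    result = _quantile(arr,
                       quantiles=q,
    ...<2 lines>...
                       out=out,
                       weights=wgt)
    slices_having_nans = np.isnan(arr[-1, ...])
                                  ~~~^^^^^^^^^
IndexError: index -1 is out of bounds for axis 0 with size 0
```

View pics/w10.png

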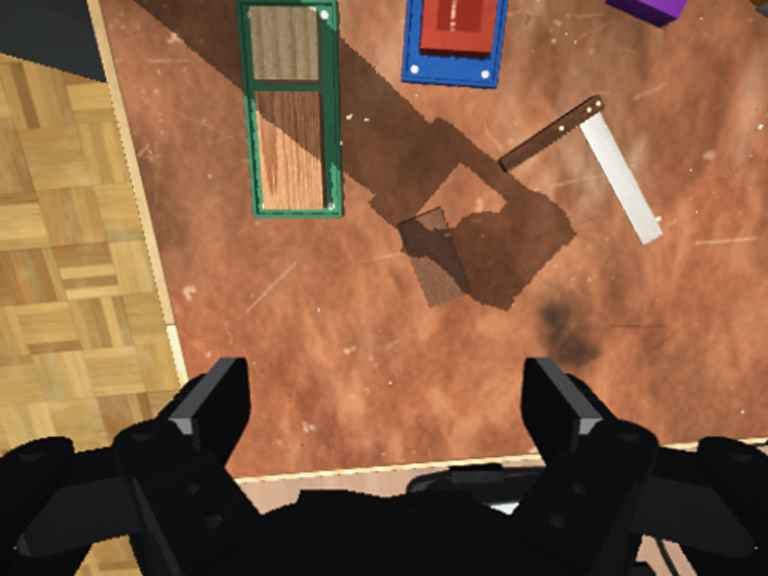

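The offcut at (285,42) and the block at (290,150) lie flat end to end in the green tray, and the tin is in the blue tray at (457,25). I'll use the scene camera for a last check on the tape measure.

```bash
python3 - <<'E'
from h import *
P,im=cloud("scene")
m=(P[...,2]>.055)&(P[...,2]<.1)&(P[...,0]>.41)&(P[...,0]<.53)&(P[...,1]>-.14)&(P[...,1]<-.0)
p=P[m];print(len(p),cv2.minAreaRect((p[:,:2]*1e3).astype(np.float32)),np.percentile(p[:,2],[50,95]))
cv2.imwrite("pics/end.png",cv2.resize(im[130:340,150:400],None,fx=3,fy=2.8)[:,:,::-1])
E
```

```text
189 ((465.5982360839844, -72.55086517333984), (62.712093353271484, 39.114715576171875), 81.9920425415039) [0.06723828 0.07424713]
```

View pics/end.png

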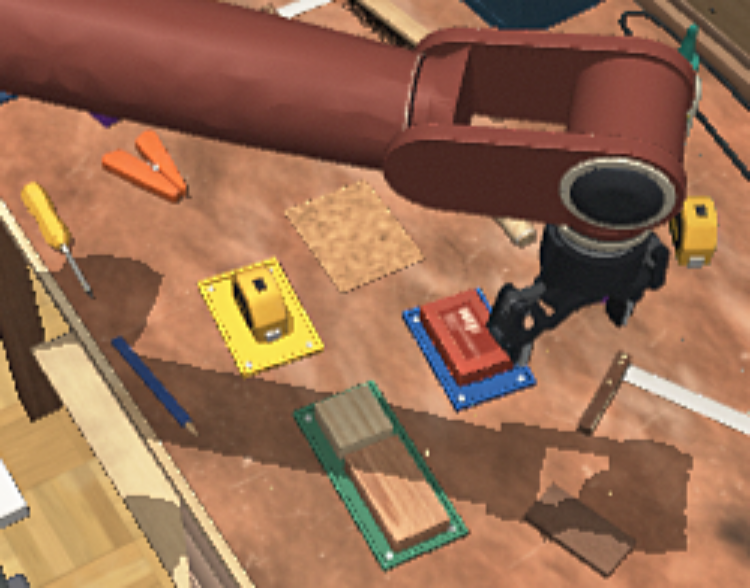

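The tape measure stands in the yellow tray at (262,305), the tin is in the blue tray at (465,335), and the offcut and block are in the green tray. The mat is empty, the clamp hasn't moved, and the gripper is clear at z = 0.35 m.

```bash
python3 -c "
from station import ctrl
print(ctrl.finish_job())"
```

```text
the job is handed in; nothing more can be done
None
```

The job is handed in: the tape measure is in the yellow tray, the red tin in the blue tray, and the sanding block and pale offcut end to end in the green tray, with the mat empty and the clamp untouched.

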